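# Open the ratchet jar holder

## Robot

A 6-joint arm with a two-finger parallel gripper is mounted at the origin on the work surface. World frame = base frame: x ahead of the robot, y to its left, z up, the work surface at z = 0. Lengths are in mm, angles in rad, forces in N, time in s.
With the tool pointing down it reaches from about 300 to 875 mm from the base axis. Payload 6.4 kg.
Tool frame: the origin (TCP) lies at the very end of the fingers, on their centre line; the grasp point (between the pads) lies arm.pinch_z behind it (arm.pinch_z is the distance from the TCP to the grasp point, in mm); z points along the fingers, y is the direction in which the jaws open and shut (so a half turn about z gives the same grasp; the last joint's range is limited). The gripper opens to 85 mm and grips with 20 to 120 N. Pads are 22 mm wide; open, the fingers measure 114 mm over their backs; the gripper's body (76 mm by 85 mm) begins 54 mm behind the grasp point. The pads swing forward as they close: fully open they stand 13 mm farther back than shut.
Start: joints at [-1.347, 0.181, 1.607, -0, 1.354, -0.206], TCP at [239.613, -522.711, 231.288] pointing down, gripper open.
Joint ranges: [-2.99, 2.99], [-0.89, 2.07], [0.3, 2.58], [-1.14, 4.28], [0, 2.63], [-3.12, 3.12]. Speed limits (rad/s): [2.57, 2.57, 3.01, 3.14, 3.14, 3.14].

## Interface

Orientations are given as a unit quaternion [x, y, z, w].
In Python, from station import arm gives the robot as it stands.
- The arm moves only by the shell command python3 -m crank 'ROWS' [FORCE]. ROWS is JSON, a list of rows, each a list of 3 entries, a list of its own where there are three numbers: the opening, from -1 (shut) to 1 (fully open), then the shift along the tool's x, y, z in cm, then the turn, a rotation vector about the tool's x, y, z in degrees. In form: [[hand, [dx, dy, dz], [rx, ry, rz]], ...]. A call has 1 to 5 rows; each row is the pose to reach, as a shift and turn from the pose measured when the call began, along the tool's axes at that moment; what a row does not reach only later rows make up. A row lasts 1/12 s, in which the tool goes at most 41.7 mm and 7.16 degrees, less where a joint would pass 70% of its speed; a pose out of reach is approached as far as the arm can. A call with a gripper value outside its range is refused whole. The fingers move at their own pace and stop on an object; FORCE is the grip in N (left out, the last holds). Time passes only in rows, so rows that repeat a pose let the fingers close. It gives the time, the measured TCP pose, the force and the opening at its end, in the units of the state.
- arm.read_state(): the state, without advancing time (a new reading comes with each control period).
- arm.get_image(name): name is "scene" or "top"; returns the picture (480x640x3 uint8, red, green, blue); there is no depth.
- arm.camera_info(name): a dict with "mtx" (3x3 intrinsics, pixels), "R" (3x3) and "t" (3): a world point X has camera coordinates R X + t. Camera axes: x right, y down, z forward; pixel columns grow to the right and rows downward; lengths in mm; the calibration is good to about 2 mm. A picture is of the moment at which its call begins. camera_info takes no time and is no camera call.
- arm.job_done(): hands the job in, once; it reports no verdict.
The state is a dict: "clock": time; "q": joint angles; "qvel": joint speeds; "joint_torque": joint torques, N m; "eef_pos": TCP position; "tool_rot": TCP orientation; "force": force on the tool from outside, world axes, zero at the start; "wrist_torque": the same for the moment, N m; "width": finger opening in mm.
Only numpy, scipy, OpenCV 4.12 (cv2) and the standard library are available. Lean on these libraries where they do the work, as an engineer would, in place of code of your own. Each camera call takes 0.05 s, during which the arm holds its last target. There are 200 camera calls.

## Task

Open the jar holder right up so that the big glass jar can go in next: press the red release button on top of the sliding jaw fully down (it stays down by itself), then push the jaw back along its bar until it is fully home against the black end stop. Only press and push with the fingertips or the outside of the fingers: pinch and lift nothing, and leave the jar, pill crusher, spoon and eyeglass case where they stand.

Things in the scene. Friction and masses are not known exactly. Their poses are not given: they have to be found in the camera images.
- holder: Jar holder, fixed to the table: white base plate 120 x 250 x 12 mm along its own y axis, steel bar 16 mm wide along the middle, bar top 28 mm above the table, with a row of ratchet teeth on its +x side (out to x = 14 mm, same height). Origin: centre of the underside, on the table; z up. The jaw opens towards the holder's own +y.
- fixed_face (a point): Middle of the inner face of the fixed jaw, at holder y = -92 mm, 52 mm above the table. The fixed jaw, blue with a black rubber pad, stands at the -y end, 100 mm wide, its top 64 mm above the table.
- end_stop (a point): Middle of the top of the black end stop at the +y end, 46 mm above the table; it is 60 mm wide and spans holder y = 104 to 118 mm.
- jaw (a joint): Place of the blue sliding jaw on its bar, m, growing as it opens (to the holder's +y): at 0 its inner face is at holder y = -40 mm, 52 mm from the fixed jaw; at 0.100 it is home at the end stop. Jaw: 100 mm wide, 44 mm along the bar, 13 to 64 mm above the table. Ratcheted (8 mm play) until the release is pressed; then it slides with some 3 N friction and stays where left.
- release (a joint): How far the red release button is pressed down, in m: 0 up, 0.008 fully down. Moving it takes about 3 N and it stays down by itself; the ratchet is free from 0.005 on, but press it fully down.
- release_top (a point): Centre of the top of the red release button, 80 mm above the table when up, 72 mm when down. The button is round, 28 mm in diameter, flat top 20 mm across, in the middle of the jaw, 22 mm behind its inner face. The jaw's own top is at 64 mm (a thin black collar reaches 66 mm). It moves with the jaw.
- jaw_face (a point): Point on the middle of the sliding jaw's inner face (the one towards the fixed jaw), 52 mm above the table; the face is vertical, 100 mm wide and reaches from 13 to 64 mm above the table. Push here towards the holder's +y. It moves with the jaw; its axes are those of the holder.
- jar: Bystander: empty clear glass jar with steel twist lid, 96 mm diameter, 120 mm tall, standing beyond the holder; origin at the centre of its underside.
- crusher: Bystander: white plastic pill crusher, round, 68 mm diameter, 98 mm tall, standing beyond the holder; origin at the centre of its underside.
- spoon: Bystander: silver metal spoon, 160 mm long, lying on the table on the robot's side of the holder; origin near its middle, x axis along it.
- case: Bystander: dark blue eyeglass case, 66 x 160 x 42 mm, lying beyond the fixed jaw's end of the holder; origin at the centre of its underside.

How it is judged:
By the outcome, as a careful person would: the job done as asked, in the order asked, and still so for the second after the job is handed in, with the robot touching nothing.
It also fails if it takes over 38 s, if anything falls off the work surface, if the arm or the gripper's body presses on something with over 40 N, if the wrist force passes 120 N, or if a joint passes its speed limit or range.

## Working session

There is one attempt and no reset: what is moved stays moved. The work goes in short steps, Python scripts to look and compute and a shell command to move; the robot and the scene stay as the last step left them, time stands still between calls to the robot, and variables do not carry over. Pictures are saved under pics/ and viewed, about 8 in all and at most 12, crops included, and the job is handed in when it is done.

```bash
mkdir -p pics; python3 - <<'E'
from station import arm
import cv2,numpy as np
for n in("scene","top"):
    im=arm.get_image(n); cv2.imwrite(f"pics/{n}0.png",im[:,:,::-1])
    c=arm.camera_info(n); print(n,np.round(c["mtx"],1).tolist(),np.round(c["R"],3).tolist(),np.round(c["t"]).tolist())
s=arm.read_state();print(s, arm.pinch_z)
E
```

```text
scene [[514.8, 0.0, 325.1], [0.0, 514.8, 238.7], [0.0, 0.0, 1.0]] [[0.386, 0.922, 0.002], [0.784, -0.327, -0.527], [-0.485, 0.205, -0.85]] [-208.0, -449.0, 1286.0]
top [[468.7, 0.0, 320.0], [0.0, 468.7, 238.8], [0.0, 0.0, 1.0]] [[-0.004, -1.0, -0.003], [-0.984, 0.005, -0.18], [0.18, 0.002, -0.984]] [-29.0, 636.0, 658.0]
{'clock': 0.1, 'q': array([-1.34726535e+00,  1.81507776e-01,  1.60790295e+00,  3.82689345e-06,
        1.35382573e+00, -2.06273453e-01]), 'qvel': array([-0.0002543 , -0.00306715, -0.00239953, -0.00179162, -0.0006929 ,
        0.00036648]), 'joint_torque': array([ 9.29281632e-04, -4.45872581e+01, -3.52238560e+01, -9.41745293e-05,
        4.21539880e-03, -2.50596344e-06]), 'eef_pos': array([ 239.51505633, -522.18507553,  230.45363131]), 'tool_rot': array([ 9.76997010e-01,  2.13251419e-01, -5.22373654e-06, -8.21887748e-04]), 'force': array([-0.69805183,  0.77179636, -1.33683947]), 'wrist_torque': array([0.0337227 , 0.00344582, 0.05032138]), 'width': 85.31627280487712} 18.700000000000003
```

View pics/top0.png

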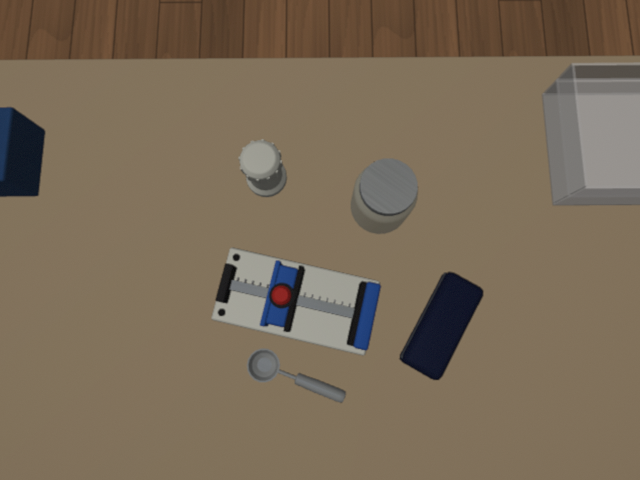

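View pics/scene0.png

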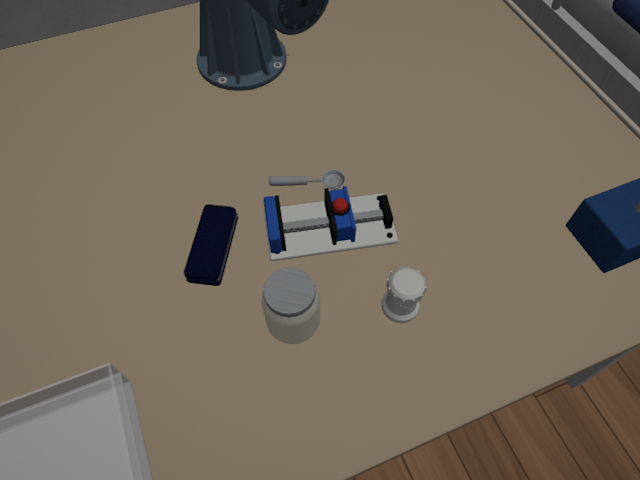

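The top view shows the holder tilted about 12°. The red button is at (281,295), the end stop at (226,284) on the left and the fixed jaw at (366,315). The scene view shows the button at (341,206) and the end stop at (386,211).

```bash
cat > h.py <<'E'
from station import arm
import cv2,numpy as np
from scipy.spatial.transform import Rotation as Ro
def ray(n,p):
    c=arm.camera_info(n);R=np.array(c["R"]);t=np.array(c["t"]).ravel()
    return -R.T@t,(R.T@np.linalg.inv(c["mtx"])@np.array([p[0],p[1],1.0]))
def plane(n,p,z):
    o,d=ray(n,p);return (o+d*(z-o[2])/d[2])
def tri(p,q):
    o,d=ray("scene",p);a,b=ray("top",q)
    s=np.linalg.lstsq(np.c_[d,-b],a-o,rcond=None)[0]
    P,Q=o+d*s[0],a+b*s[1];return (P+Q)/2,np.linalg.norm(P-Q)
def red(im):
    h=cv2.cvtColor(im,cv2.COLOR_RGB2HSV);m=(((h[...,0]<8)|(h[...,0]>172))&(h[...,1]>170)&(h[...,2]>60)).astype(np.uint8)
    n,l,s,c=cv2.connectedComponentsWithStats(m);i=1+np.argmax(s[1:,4]);return c[i],s[i]
E
python3 - <<'E'
from h import *
S=cv2.imread("pics/scene0.png")[:,:,::-1].copy();T=cv2.imread("pics/top0.png")[:,:,::-1].copy()
a,b=red(S),red(T);print(a,b,tri(a[0],b[0]),plane("top",b[0],76),plane("scene",a[0],76))
for n,im,(x0,y0,x1,y1) in(("top",T,(205,240,390,362)),("scene",S,(255,185,405,262))):
    h=cv2.cvtColor(im,cv2.COLOR_RGB2HSV)[y0:y1,x0:x1]
    m=((h[...,1]<50)&(h[...,2]>130)).astype(np.uint8)
    cs=cv2.findContours(m,0,2)[0];pts=np.vstack([c for c in cs if cv2.contourArea(c)>60])[:,0]+[x0,y0]
    W=np.array([plane(n,p,12)[:2] for p in pts],np.float32)
    r=cv2.minAreaRect(W);print(n,r,cv2.boxPoints(r).round().tolist())
    k=(h[...,2]<45).astype(np.uint8);q,l,s,c=cv2.connectedComponentsWithStats(k)
    for i in range(1,q):
        if s[i,4]>40: print(' dark',s[i,4],c[i]+[x0,y0],plane(n,c[i]+[x0,y0],46).round(1))
E
python3 -c "
import cv2;i=cv2.imread('pics/top0.png')[235:385,200:400];cv2.imwrite('pics/c0.png',cv2.resize(i,None,fx=4,fy=4))"
```

```text
(array([339.92941176, 205.03529412]), array([333, 198,  15,  15, 170], dtype=int32)) (array([280.83848797, 294.78350515]), array([272, 286,  19,  19, 291], dtype=int32)) (array([550.19409724,  25.56782899,  71.35142401]), np.float64(0.9333480002769572)) [550.04651814  25.61648631  76.        ] [553.07924188  23.66750532  76.        ]
top ((546.1822509765625, 8.515327453613281), (247.07920837402344, 117.68572998046875), 76.94129180908203) [[461.0, -99.0], [576.0, -125.0], [631.0, 116.0], [517.0, 142.0]]
 dark 399 [225.63909774 283.11779449] [570.  112.7  46. ]
 dark 485 [291.40824742 298.02474227] [547.   12.1  46. ]
 dark 367 [356.27520436 313.26975477] [523.7 -86.   46. ]
scene ((546.7518310546875, 7.57403564453125), (246.56503295898438, 118.22708892822266), 76.69123077392578) [[461.0, -99.0], [576.0, -126.0], [633.0, 114.0], [518.0, 141.0]]
 dark 367 [331.89373297 215.73024523] [550.8   8.8  46. ]
 dark 189 [280.02116402 223.50793651] [529.4 -88.5  46. ]
 dark 280 [385.40357143 210.76785714] [579.7 108.1  46. ]
```

View pics/c0.png

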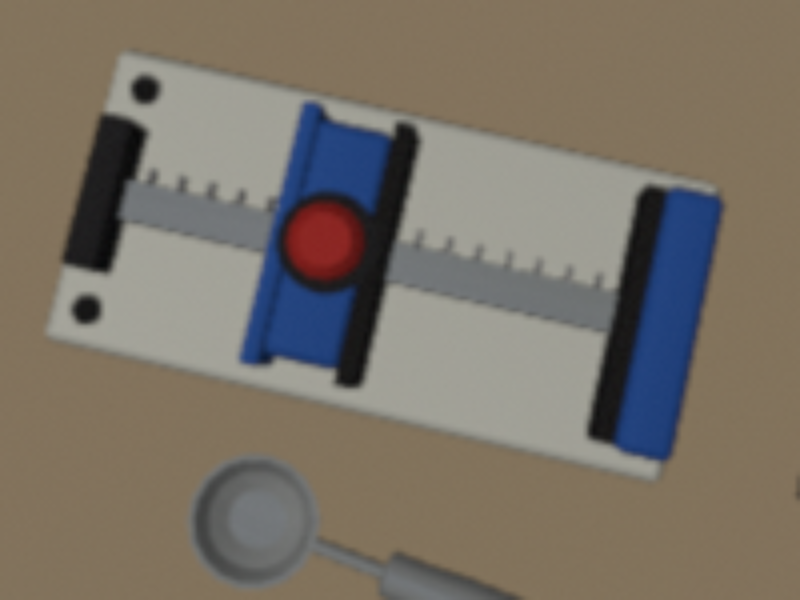

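Both views agree on the plate: centre (546.5, 8), opening direction 76.8°, measured size 247×118 against a nominal 250×120. The button is at about (551, 25), 1 mm off the bar axis, so the jaw joint is about 0.035 and the push still needed is about 65 mm. Next I move above the button with the fingers shut and tool x along holder +y.

```bash
cat >> h.py <<'E'
C=np.array([546.5,8]);YAW=-13.2
c,s=np.cos(np.radians(YAW)),np.sin(np.radians(YAW));HX=np.array([c,s]);HY=np.array([-s,c])
def go(hx,hy,z):   # shift (cm) and turn (deg) in tool axes to holder-frame target, tool x along holder +y
    S=arm.read_state();R=Ro.from_quat(S["tool_rot"]);p=S["eef_pos"]
    w=np.r_[C+hx*HX+hy*HY,z]
    G=Ro.from_matrix(np.c_[np.r_[HY,0],np.r_[HX,0],[0,0,-1]])
    d=p[:2]-C
    print("t",round(S["clock"],2),"holder pos",np.round([d@HX,d@HY,p[2]],1),"F",np.round(S["force"],1),"w",round(S["width"]))
    print("shift",np.round(R.inv().apply(w-p)/10,2),"turn",np.round((R.inv()*G).as_rotvec(degrees=True),1))
E
python3 -c "from h import *;go(1,17.3,190)"
R='[-1,[51.2,-36.7,4],[0,0,-52]]'
python3 -m crank '[[-1,[51.2,-36.7,4],[0,0,-52]],[-1,[51.2,-36.7,4],[0,0,-52]],[-1,[51.2,-36.7,4],[0,0,-52]],[-1,[51.2,-36.7,4],[0,0,-52]],[-1,[51.2,-36.7,4],[0,0,-52]]]' 30
python3 -c "from h import *;go(1,17.3,190)"
```

```text
t 0.1 holder pos [-177.8 -586.3  230.5] F [-0.7  0.8 -1.3] w 85
shift [ 51.14 -36.7    4.12] turn [ -0.1  -0.1 -52.2]
clock: 0.52
eef_pos: [342.9, -340.2, 217.5]
tool_rot: [0.863, 0.506, 0.0, -0.001]
force: [0.5, 0.0, -0.2]
width: 25.7
t 0.52 holder pos [-118.7 -385.5  217.5] F [ 0.5  0.  -0.2] w 26
shift [42.01  0.36  2.81] turn [ -0.1  -0.1 -16.1]
```

```bash

python3 -m crank '[[-1,[42,0.4,2.8],[0,0,-16]],[-1,[42,0.4,2.8],[0,0,-16]],[-1,[42,0.4,2.8],[0,0,-16]],[-1,[42,0.4,2.8],[0,0,-16]],[-1,[42,0.4,2.8],[0,0,-16]]]'
python3 -c "from h import *;go(1,17.3,150)"
```

```text
clock: 0.93
eef_pos: [446.0, -159.5, 204.1]
tool_rot: [0.784, 0.621, 0.0, -0.001]
force: [1.1, -0.9, 0.0]
width: -0.4
t 0.93 holder pos [ -59.6 -186.   204.1] F [ 1.1 -0.9  0. ] w 0
shift [20.33  6.04  5.44] turn [-0.  -0.1 -0.1]
```

```bash

python3 -m crank '[[-1,[20.3,6,5.4],[0,0,0]],[-1,[20.3,6,5.4],[0,0,0]],[-1,[20.3,6,5.4],[0,0,0]],[-1,[20.3,6,5.4],[0,0,0]],[-1,[20.3,6,5.4],[0,0,0]]]'
python3 -m crank '[[-1,[0,0,0],[0,0,0]],[-1,[0,0,0],[0,0,0]],[-1,[0,0,0],[0,0,0]]]'
python3 - <<'E'
from h import *
go(1,17.3,90)
im=arm.get_image("scene");jm=im[100:300,230:450];cv2.imwrite("pics/s1.png",cv2.resize(jm[:,:,::-1],None,fx=3,fy=3))
E
```

```text
clock: 1.35
eef_pos: [545.6, 16.4, 152.6]
tool_rot: [0.784, 0.621, 0.0, -0.001]
force: [0.3, -0.9, -0.2]
width: 0.0
clock: 1.6
eef_pos: [545.0, 16.5, 152.1]
tool_rot: [0.784, 0.621, -0.0, -0.001]
force: [0.3, -0.6, 0.4]
width: -0.2
t 1.6 holder pos [ -3.4   7.9 152.1] F [ 0.3 -0.6  0.4] w 0
shift [0.93 0.45 6.21] turn [-0.1 -0.1  0. ]
```

View pics/s1.png

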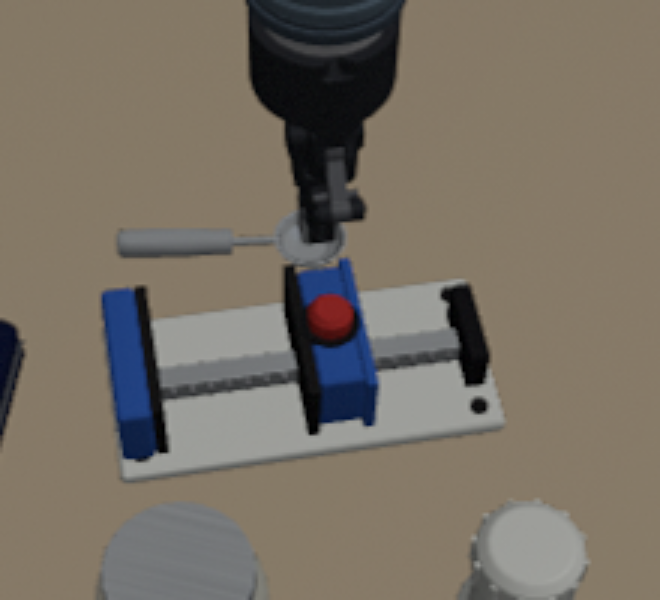

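The crop shows the shut fingers above and just behind the jaw, with the button still up. Next I centre over it and descend.

```bash

python3 -m crank '[[-1,[0.9,0.5,3],[0,0,0]],[-1,[0.9,0.5,6],[0,0,0]],[-1,[0.9,0.5,6],[0,0,0]],[-1,[0.9,0.5,6],[0,0,0]]]'
python3 -c "from h import *;go(1,17.3,76)"
```

```text
clock: 1.98
eef_pos: [550.4, 22.2, 91.7]
tool_rot: [0.785, 0.62, -0.001, -0.002]
force: [0.2, 0.6, 0.2]
width: -0.4
t 1.98 holder pos [ 0.6 14.7 91.7] F [0.2 0.6 0.2] w 0
shift [0.26 0.05 1.57] turn [-0.3 -0.  -0.2]
```

```bash

python3 -m crank '[[-1,[0.3,0,0.4],[0,0,0]],[-1,[0.3,0,0.8],[0,0,0]],[-1,[0.3,0,1.2],[0,0,0]],[-1,[0.3,0,1.5],[0,0,0]],[-1,[0.3,0,1.6],[0,0,0]]]'
python3 -c "from h import *;go(1,17.3,71)"
```

```text
clock: 2.4
eef_pos: [551.9, 24.8, 76.3]
tool_rot: [0.785, 0.62, -0.001, -0.001]
force: [1.6, -1.0, 2.2]
width: -0.1
t 2.4 holder pos [ 1.4 17.6 76.3] F [ 1.6 -1.   2.2] w 0
shift [-0.03 -0.04  0.53] turn [-0.2 -0.  -0.2]
```

```bash

python3 -m crank '[[-1,[0,0,0.2],[0,0,0]],[-1,[0,0,0.4],[0,0,0]],[-1,[0,0,0.6],[0,0,0]],[-1,[0,0,0.6],[0,0,0]]]'
python3 -c "from h import *;go(1,17.3,71)"
```

```text
clock: 2.73
eef_pos: [552.2, 24.8, 71.9]
tool_rot: [0.785, 0.62, -0.001, -0.001]
force: [-5.6, 0.5, 14.6]
width: -0.1
t 2.73 holder pos [ 1.7 17.6 71.9] F [-5.6  0.5 14.6] w 0
shift [-0.03 -0.07  0.09] turn [-0.2 -0.  -0.1]
```

The button has bottomed out: z 71.9 with the force rising to 14.6 N. Next I lift, then move back over the gap.

```bash

python3 -m crank '[[-1,[0,0,-1.5],[0,0,0]],[-1,[0,0,-3],[0,0,0]],[-1,[0,0,-3],[0,0,0]],[-1,[-5.5,0,-3],[0,0,0]],[-1,[-5.5,0,-3],[0,0,0]]]'
python3 -m crank '[[-1,[0,0,0],[0,0,0]]]'
python3 - <<'E'
from h import *
go(0.5,-39,43)
S=arm.get_image("scene");T=arm.get_image("top")
a=red(S);print(a,plane("scene",a[0],68))
a=S[150:270,240:420];b=T[235:355,200:380]
cv2.imwrite("pics/b2.png",cv2.resize(np.hstack([a,b])[:,:,::-1],None,fx=2.2,fy=2.2))
E
```

```text
clock: 3.15
eef_pos: [538.9, -30.5, 101.3]
tool_rot: [0.784, 0.621, -0.001, -0.001]
force: [-0.6, 0.2, 0.1]
width: 0.3
clock: 3.23
eef_pos: [538.2, -32.5, 100.5]
tool_rot: [0.785, 0.62, -0.002, -0.001]
force: [0.2, 0.2, -0.6]
width: 0.3
t 3.23 holder pos [  1.2 -41.3 100.5] F [ 0.2  0.2 -0.6] w 0
shift [ 0.24 -0.05  5.75] turn [-0.2  0.1 -0.2]
(array([339.75163399, 206.20915033]), array([333, 200,  15,  13, 153], dtype=int32)) [550.27159419  24.76197757  68.        ]
```

View pics/b2.png

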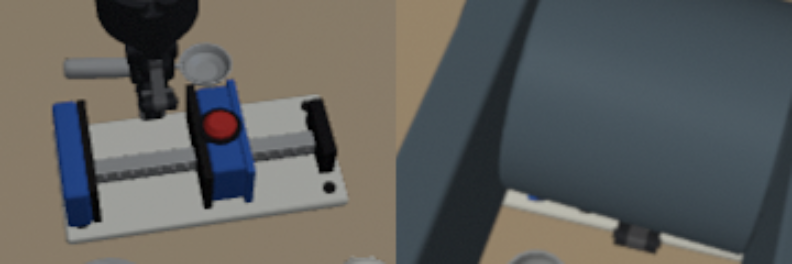

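The button sits lower: its top edge went from row 198 to 200, the 2 px expected for 8 mm. The fingers are over the gap, clear of both jaws. Next I descend.

```bash

python3 -m crank '[[-1,[0.2,0,2],[0,0,0]],[-1,[0.2,0,4],[0,0,0]],[-1,[0.2,0,5.8],[0,0,0]],[-1,[0.2,0,5.8],[0,0,0]],[-1,[0.2,0,5.8],[0,0,0]]]'
python3 -m crank '[[-1,[0.7,0,0],[0,0,0]],[-1,[1.4,0,0],[0,0,0]],[-1,[2.0,0,0],[0,0,0]],[-1,[2.6,0,0],[0,0,0]],[-1,[3.2,0,0],[0,0,0]]]'
python3 -c "from h import *;go(0.5,49,43)"
```

```text
clock: 3.75
eef_pos: [537.6, -27.5, 41.2]
tool_rot: [0.784, 0.621, -0.002, -0.003]
force: [0.6, 0.3, -0.2]
width: -0.2
clock: 4.17
eef_pos: [545.8, 3.9, 42.2]
tool_rot: [0.784, 0.621, -0.002, -0.002]
force: [0.2, -3.1, 4.2]
width: -0.1
t 4.17 holder pos [ 0.3 -4.1 42.2] F [ 0.2 -3.1  4.2] w 0
shift [ 5.31  0.02 -0.08] turn [-0.3  0.1 -0.1]
```

The jaw is sliding with about 3 N of resistance. I keep pushing.

```bash

python3 -m crank '[[-1,[0.6,0,0],[0,0,0]],[-1,[1.2,0,0],[0,0,0]],[-1,[1.8,0,0],[0,0,0]],[-1,[2.4,0,0],[0,0,0]],[-1,[3.0,0,0],[0,0,0]]]'
python3 -c "from h import *;go(0.5,49,43)"
python3 -m crank '[[-1,[0.6,0,0],[0,0,0]],[-1,[1.2,0,0],[0,0,0]],[-1,[1.6,0,0],[0,0,0]],[-1,[1.9,0,0],[0,0,0]],[-1,[2.1,0,0],[0,0,0]]]'
python3 -c "from h import *;go(0.5,49,43)"
```

```text
clock: 4.58
eef_pos: [552.9, 33.6, 42.4]
tool_rot: [0.784, 0.621, -0.002, -0.002]
force: [-0.9, -4.0, 2.7]
width: -0.1
t 4.58 holder pos [ 0.4 26.4 42.4] F [-0.9 -4.   2.7] w 0
shift [ 2.26  0.   -0.06] turn [-0.3  0.1 -0.1]
clock: 5.0
eef_pos: [557.8, 54.4, 42.4]
tool_rot: [0.784, 0.621, -0.002, -0.002]
force: [-3.2, -11.9, 2.9]
width: -0.2
t 5.0 holder pos [ 0.4 47.8 42.4] F [ -3.2 -11.9   2.9] w 0
shift [ 0.12  0.01 -0.06] turn [-0.3  0.1 -0. ]
```

```bash

python3 -m crank '[[-1,[0.2,0,0],[0,0,0]],[-1,[0.3,0,0],[0,0,0]],[-1,[0.3,0,0],[0,0,0]]]'
python3 -c "from h import *;go(0.5,49,43)"
python3 -m crank '[[-1,[-1.5,0,0],[0,0,0]],[-1,[-3,0,0],[0,0,0]],[-1,[-3,0,-3],[0,0,0]],[-1,[-3,0,-7],[0,0,0]],[-1,[-3,0,-10],[0,0,0]]]'
python3 -m crank '[[-1,[-12,-8,-8],[0,0,0]],[-1,[-12,-8,-8],[0,0,0]],[-1,[-12,-8,-8],[0,0,0]],[-1,[-12,-8,-8],[0,0,0]],[-1,[-12,-8,-8],[0,0,0]]]'
python3 -m crank '[[-1,[-10,-15,0],[0,0,0]],[-1,[-10,-15,0],[0,0,0]],[-1,[-10,-15,0],[0,0,0]],[-1,[-10,-15,0],[0,0,0]],[-1,[-10,-15,0],[0,0,0]]]'
python3 - <<'E'
from h import *
S=arm.get_image("scene");T=arm.get_image("top")
a,b=red(S),red(T);print(a,b)
P,e=tri(a[0],b[0]);print(P,e)
for n,x in(("scene",a),("top",b)):
    d=plane(n,x[0],69)[:2]-C;print(n,"button holder xy",d@HX,d@HY,"expect y 82")
a=S[150:330,200:440];b=T[135:385,190:490]
a=cv2.resize(a,None,fx=1.6,fy=1.6);b=cv2.resize(b,None,fx=1.3,fy=1.3)
o=np.zeros((330,790,3),np.uint8);o[:a.shape[0],:a.shape[1]]=a;o[:b.shape[0],400:400+b.shape[1]]=b
cv2.imwrite("pics/f.png",o[:,:,::-1])
E
```

```text
clock: 5.25
eef_pos: [557.9, 54.4, 42.4]
tool_rot: [0.784, 0.621, -0.004, -0.0]
force: [-5.6, -15.5, 5.1]
width: 0.1
t 5.25 holder pos [ 0.5 47.8 42.4] F [ -5.6 -15.5   5.1] w 0
shift [ 0.12  0.   -0.06] turn [-0.4  0.4 -0. ]
clock: 5.67
eef_pos: [551.8, 25.9, 144.1]
tool_rot: [0.784, 0.621, -0.004, -0.001]
force: [1.2, -1.0, 0.7]
width: 0.3
clock: 6.08
eef_pos: [446.0, -75.4, 229.1]
tool_rot: [0.785, 0.62, -0.003, 0.002]
force: [0.9, 0.0, -0.1]
width: 0.0
clock: 6.5
eef_pos: [274.3, -137.8, 229.2]
tool_rot: [0.785, 0.619, -0.003, 0.002]
force: [-0.3, -1.0, 0.1]
width: 0.1
(array([372.79865772, 201.72483221]), array([366, 196,  15,  13, 149], dtype=int32)) (array([239.59854015, 285.25912409]), array([231, 276,  19,  19, 274], dtype=int32))
[564.72280758  87.05592688  67.78069712] 0.9344809261472856
scene button holder xy 0.568170108371839 80.36392463285553 expect y 82
top button holder xy -0.32917721243096726 81.3735118785278 expect y 82
```

View pics/f.png

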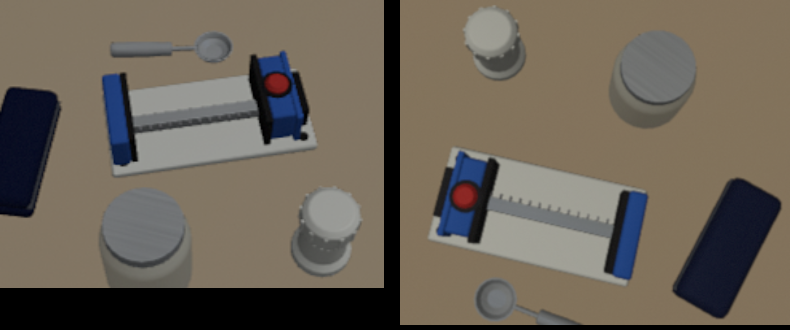

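Both views show the jaw against the end stop, the button down, and the bystanders where they were.

```bash
python3 -c "
from station import arm
print(arm.job_done())"
```

```text
the job is handed in; nothing more can be done
None
```

The jar holder is open: the red button is pressed fully down, and the jaw has been pushed back against the black end stop. I handed the job in after about 6.6 s of robot time.

- **Button:** I pressed it first, with the shut fingertips. It bottomed out at 71.9 mm above the table (nominal 72 mm) with the force at 14.6 N. Later pictures show it still down.
- **Jaw:** I then pushed on its inner face, and it slid with about 3–4 N of resistance. At the stop, pushing harder (12 to 15.5 N) moved it no further. The pictures put the button at 80.4 and 81.4 mm along the holder, against 82 mm expected. That gap is within the camera calibration error of about 2 mm.
- **Bystanders:** the jar, pill crusher, spoon and eyeglass case look unmoved in the last picture. I judged this by eye and did not measure it.
- **Arm:** it is withdrawn and touching nothing. No check failed.

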